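# Clamp the circuit board in its holder

### The arm

A 6-joint arm with a two-finger parallel gripper is mounted at the origin on the work surface. World frame = base frame: x ahead of the robot, y to its left, z up, the work surface at z = 0. Lengths are in m, angles in rad, forces in N, time in s.
With the tool pointing down it reaches from about 0.35 to 0.975 m from the base axis. Payload 4.9 kg.
Tool frame: the origin (TCP) lies on the centre line of the jaws, within the pads' length; the fingertips stand 14 mm ahead of it and the grasp point (between the pads) lies 5 mm behind it; z points along the fingers, y is the line along which they close (so a half turn about z gives the same grasp; the last joint's range is limited). The gripper opens to 85 mm and grips with 20 to 120 N. Pads are 22 mm wide; open, the fingers measure 114 mm over their backs; the gripper's body (76 mm by 85 mm) begins 54 mm behind the grasp point. The pads swing forward as they close: fully open they stand 13 mm farther back than shut.
Start: joints at [-1.443, 0.053, 1.613, -0, 1.476, -0.119], TCP at [0.153, -0.606, 0.245] pointing down, gripper open.
Joint ranges: [-3.01, 3.01], [-1.01, 2.22], [0.06, 2.58], [-1.02, 4.17], [0.09, 2.62], [-3.14, 3.14]. Speed limits (rad/s): [2.57, 2.57, 3.14, 3.14, 3.14, 3.14].

### API

Orientations are given as a unit quaternion [w, x, y, z].
In Python, from plant import * gives the robot as it stands.
- The arm moves only by the tool send_rows, never from a script. Its argument "steps" is a list of rows, each an object with "translation": the shift along the tool's x, y, z in cm, a list of three; "delta_rot": the turn, a rotation vector about the tool's x, y, z in rad, a list of three; "jaw": the finger opening in cm, from 0 to 8.54. In form: [{"translation": [dx, dy, dz], "delta_rot": [rx, ry, rz], "jaw": jaw}, ...]. A call has exactly 8 rows; each row is the pose to reach, as a shift and turn from the pose commanded when the call began, along the tool's axes at that moment; what a row does not reach only later rows make up. A row lasts 1/10 s, in which the tool goes at most 50 mm and 8.59 degrees, less where a joint would pass 70% of its speed; a pose out of reach is approached as far as the arm can. A call with a gripper value outside its range is refused whole. The fingers move at their own pace and stop on an object; the grip force is fixed at half the most. Time passes only in rows, so rows that repeat a pose let the fingers close, or fill a call up. It gives the time, the measured TCP pose, the force, the opening and the grip force at its end, in the units of the state.
- state(): the state, without advancing time (a new reading comes with each control period).
- grab_frame(name): name is "side" or "top"; returns a dict with "pixels" (420x560x3 uint8, blue, green, red), "range_z" (420x560 float32, m along the optical axis (not along the pixel's ray), 0 where there is no reading), "fx", "fy", "cx", "cy" (pixels), "rvec" (rotation vector, rad) and "tvec" (3), from world to camera coordinates, as OpenCV has them. Camera axes: x right, y down, z forward; pixel columns grow to the right and rows downward; lengths in m; the calibration is good to about 2 mm. A picture is of the moment at which its call begins.
- job_done(): hands the job in; it is judged then, once.
The state is a dict: "time": time; "joint_pos": joint angles; "joint_vel": joint speeds; "joint_efforts": joint torques, N m; "tool_pos": TCP position; "tool_rot": TCP orientation; "contact_force": force on the tool from outside, world axes, zero at the start; "ft_torque": the same for the moment, N m; "gripper_width": opening from 0.0 (shut) to 1.0 (fully open); "grasp_force": force on a finger pad.
Only numpy, scipy, OpenCV 4.12 (cv2) and the standard library are available. Lean on these libraries where they do the work, as an engineer would, in place of code of your own. Each camera call takes 0.05 s, during which the arm holds its last target. There are 200 camera calls.

### The job

One of the two board holders has a green circuit board lying loose in it. Slide that holder's blue jaw by its post up against the board until the board is clamped against the fixed jaw, then flip the jaw's red cam lever down flat to lock it. Leave the empty holder alone.

Things in the scene. Friction and masses are not known exactly. Their poses are not given: they have to be found in the camera images.
- holder_post (a point): Top centre of the upright steel post (black cap, 18 mm wide) on the loaded holder's sliding jaw; post top 86 mm, jaw top 45 mm above the table. The jaw is a blue bar 24 mm (x) by 140 mm (y); the post stands at its -y end, 50 mm from its middle. Axes = the holder's: x is the way the jaw slides shut, towards the fixed dark steel jaw; y along the jaw; z up.
- holder_jaw (a joint): Slide of that blue jaw, m: 0 fully open, grows as it slides shut (+x of holder_post); starts at 0, end stop 0.075. With the board pushed home against the fixed jaw it stops at about 0.060. About 2 N of friction; with the lever flat the cam holds it.
- holder_lever (a joint): Red cam lever on that jaw, rad: 0 upright (free), 1.5 flat along the jaw to +y of holder_post (locked, end stop); starts at 0 to 0.35. Pivot 45 mm to +y of holder_post and 34 mm below it, axis along x. 62 mm long, so its upright tip is 114 mm above the table; outer 32 mm a red paddle 18 mm wide, 10 mm thick. Stays where left; about 2 N at the tip moves it, up to 10 N near flat.
- board: Green circuit board with black chips, 90 mm (x) by 110 mm (y) by 8 mm, about 150 g, lying loose on the rails of its holder, 22 mm above the table, between sliding and fixed jaw. Origin at the centre of its underside; its x lies roughly along the slide.
- spare: The other holder, same make with its own blue jaw, post and red lever, but no board in it: not to be touched. Base plate 240 by 160 mm; 114 mm tall with its lever upright. Origin on the table, 10 mm to +x of the middle of its base plate; x is its slide direction.
Things that resemble listed ones, but are neither listed nor needed, are in the scene too. There is more than one size of the board; the one meant has the size given above.

How it is judged:
By the outcome, as a careful person would: the job done as asked, in the order asked, and still so for the second after the job is handed in, with the robot touching nothing.
It also fails if it takes over 48 s, if anything falls off the work surface, if the arm or the gripper's body presses on something with over 40 N, if the wrist force passes 120 N, or if a joint passes its speed limit or range.

## Working session

There is one attempt and no reset: what is moved stays moved. The work goes in short steps, Python scripts to look and compute and a tool call to move; the robot and the scene stay as the last step left them, time stands still between calls to the robot, and variables do not carry over. Pictures are saved under pics/ and viewed, at most 10 in all, crops included, and the job is handed in when it is done.

Besides the shell and the picture viewer there is one more tool, called after "Request:" as name([rows], argument=value, ...), one row to a line, values as JSON. send_rows: Moves the arm, as the interface text tells. Its arguments: {"type":"object","properties":{"steps":{"type":"array","items":{"type":"object","properties":{"translation":{"type":"array","items":{"type":"number"}},"delta_rot":{"type":"array","items":{"type":"number"}},"jaw":{"type":"number"}}}}},"required":["steps"]}

```bash
mkdir -p pics; ls; cat > h.py <<'E'
from plant import *
import numpy as np, cv2
from scipy.spatial.transform import Rotation as R
def world(f):
    z=f["range_z"]; v,u=np.mgrid[:z.shape[0],:z.shape[1]]
    c=np.stack([(u-f["cx"])/f["fx"]*z,(v-f["cy"])/f["fy"]*z,z],-1)
    M=cv2.Rodrigues(np.array(f["rvec"],float))[0]
    return (c-np.array(f["tvec"]).ravel())@M
E
python3 - <<'E'
from h import *
s=state();print(s)
for n in("top","side"):
    f=grab_frame(n);cv2.imwrite(f"pics/{n}0.png",f["pixels"]);np.savez(f"{n}0.npz",**f)
E
```

```text
pics
{'time': 0.0, 'joint_pos': array([-1.44297554e+00,  5.33834002e-02,  1.61429601e+00, -1.10705614e-05,
        1.47597958e+00, -1.18977455e-01]), 'joint_vel': array([ 1.28828998e-04,  3.76687728e-05, -1.46595466e-04, -1.46891444e-03,
       -2.23593237e-05, -1.15134439e-04]), 'joint_efforts': array([ 3.49171478e-04, -3.93669283e+01, -3.70179391e+01, -9.88641233e-06,
        6.91876077e-03, -9.69412497e-07]), 'tool_pos': array([ 0.15262325, -0.60546998,  0.24404532]), 'tool_rot': array([-1.03313469e-03,  9.92395390e-01,  1.23086646e-01, -1.00781333e-05]), 'contact_force': array([-0.24933991, -0.1872729 , -0.28886675]), 'ft_torque': array([ 0.0229539 , -0.00463976,  0.00742164]), 'grasp_force': 0.0, 'gripper_width': 1.0046755396389035}
```

View pics/top0.png

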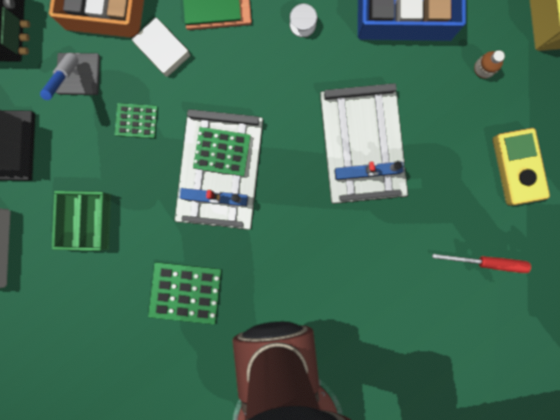

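View pics/side0.png

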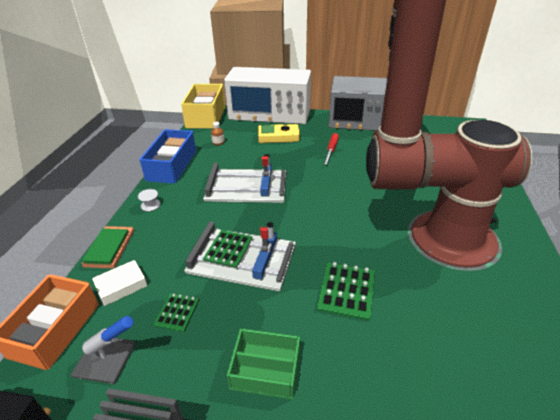

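The top view shows these candidates:
- **Loaded holder:** around (218,170), with a green board at (222,150). Its blue jaw is at (213,198), the lever at (211,195) and the post at about (236,199).
- **Empty spare:** around (365,145), with its jaw at (370,171).
- **Loose look-alike boards:** (185,293), larger, and (136,121), smaller.

The side view agrees: the loaded holder is at (240,258), with its post at (270,230) and lever at (264,233). Next I'll measure these and take a close crop.

```bash
python3 - <<'E'
from h import *
f={n:dict(np.load(f"{n}0.npz")) for n in("top","side")}
for n,f_ in f.items():
    f_={k:v for k,v in f_.items()}; W=world(f_); im=f_["pixels"]; h=cv2.cvtColor(im,cv2.COLOR_BGR2HSV)
    print(n,"cam",(-cv2.Rodrigues(f_["rvec"].astype(float))[0].T@f_["tvec"].ravel()).round(3),f_["fx"])
    roi=np.zeros(im.shape[:2],bool)
    if n=="top": roi[105:235,170:268]=1
    else: roi[215:290,180:300]=1
    H,S,V=h[...,0],h[...,1],h[...,2]
    for nm,m in dict(blue=(H>95)&(H<130)&(S>120),red=((H<8)|(H>172))&(S>130),green=(H>45)&(H<85)&(S>90)&(W[...,2]>.02),dark=(V<75)&(S<110)).items():
        m=m&roi&(W[...,2]>.012)
        k,l,st,c=cv2.connectedComponentsWithStats(m.astype(np.uint8))
        for i in range(1,k):
            if st[i,4]<8: continue
            P=W[l==i]; top=P[P[:,2]>P[:,2].max()-.012]
            print(nm,st[i].tolist(),"mean",P.mean(0).round(4),"min",P.min(0).round(3),"max",P.max(0).round(3))
    if n=="top":
        a=cv2.resize(im[105:235,170:268],None,fx=4.4,fy=4.4,interpolation=cv2.INTER_CUBIC)
    else: b=cv2.resize(im[210:290,180:300],None,fx=3.0,fy=3.0,interpolation=cv2.INTER_CUBIC)
c=np.zeros((600,800,3),np.uint8); c[:a.shape[0],:a.shape[1]]=a; c[:b.shape[0],435:435+b.shape[1]]=b[:,:365]
cv2.imwrite("pics/crop0.png",c)
E
```

```text
top cam [0.396 0.011 1.068] 499.36070791477925
blue [181, 189, 27, 13, 242] mean [0.4785 0.2029 0.049 ] min [0.396 0.011 0.038] max [0.491 0.229 1.068]
blue [221, 193, 26, 12, 174] mean [0.4699 0.1205 0.0631] min [0.396 0.011 0.041] max [0.483 0.147 1.068]
red [207, 191, 7, 7, 43] mean [0.4729 0.1559 0.1329] min [0.396 0.011 0.092] max [0.481 0.164 1.068]
green [194, 128, 56, 48, 1391] mean [0.5711 0.146  0.0348] min [0.396 0.011 0.024] max [0.622 0.207 1.068]
dark [191, 117, 49, 6, 71] mean [0.6399 0.1643 0.0284] min [0.635 0.114 0.02 ] max [0.645 0.216 0.039]
dark [244, 122, 14, 3, 22] mean [0.633  0.0892 0.0293] min [0.631 0.075 0.02 ] max [0.635 0.103 0.041]
dark [204, 133, 8, 4, 25] mean [0.6073 0.1792 0.0329] min [0.603 0.172 0.029] max [0.611 0.186 0.035]
dark [221, 135, 6, 4, 22] mean [0.6031 0.146  0.0329] min [0.6   0.14  0.029] max [0.607 0.151 0.035]
dark [237, 137, 6, 5, 25] mean [0.5982 0.1121 0.0325] min [0.594 0.106 0.029] max [0.603 0.117 0.036]
dark [203, 142, 6, 4, 21] mean [0.5875 0.1831 0.0333] min [0.584 0.177 0.03 ] max [0.592 0.189 0.037]
dark [219, 145, 7, 4,
[... 2191 characters left out ...]
3, 5, 5, 17] mean [0.5802 0.1493 0.0339] min [0.576 0.143 0.032] max [0.584 0.158 0.036]
dark [229, 245, 6, 5, 18] mean [0.5605 0.1519 0.0331] min [0.555 0.145 0.029] max [0.566 0.16  0.036]
dark [237, 246, 5, 5, 16] mean [0.5409 0.1547 0.0334] min [0.536 0.147 0.032] max [0.546 0.162 0.035]
dark [209, 251, 5, 5, 17] mean [0.6044 0.1809 0.0335] min [0.6   0.173 0.032] max [0.609 0.189 0.035]
dark [216, 253, 6, 5, 17] mean [0.585  0.1841 0.0334] min [0.581 0.177 0.031] max [0.59  0.192 0.035]
dark [223, 254, 6, 5, 18] mean [0.5657 0.1869 0.0333] min [0.56  0.178 0.031] max [0.572 0.193 0.035]
dark [231, 256, 6, 5, 19] mean [0.5331 0.2238 0.07  ] min [0.312 0.182 0.031] max [0.551 0.842 0.728]
```

View pics/crop0.png

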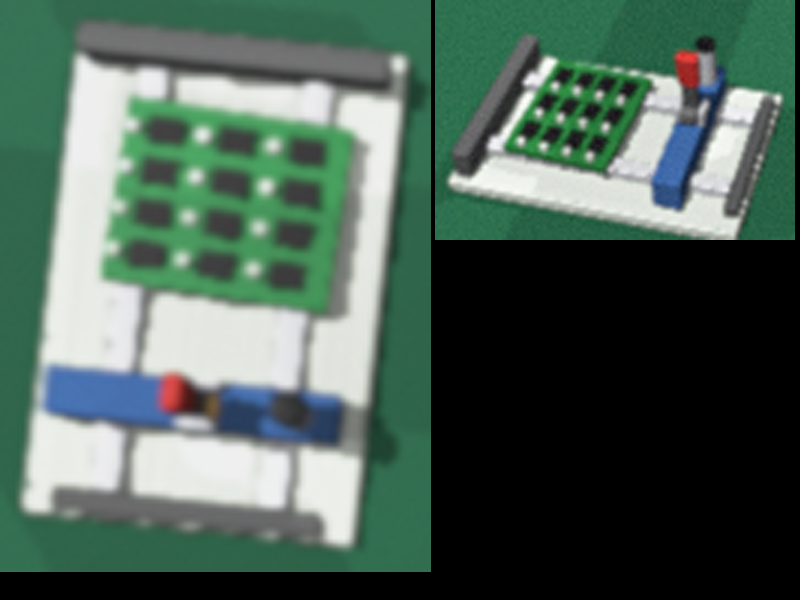

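The crop shows the loaded holder. The blue jaw has its capped post at crop (290,408), which is top-view pixel ≈(236,198). The red lever is upright, leaning slightly to +y, at crop (175,393). The fixed dark jaw is along the top edge, and the board's chip grid matches 90×110. Next I'll refine the post position and yaw.

```bash
cat >> h.py <<'E'
def ray(f,u,v,z):
    M=cv2.Rodrigues(np.array(f["rvec"],float))[0]; C=-M.T@np.array(f["tvec"],float).ravel()
    d=M.T@np.array([(u-f["cx"])/f["fx"],(v-f["cy"])/f["fy"],1]); return C+d*(z-C[2])/d[2]
def totool(p,yaw):   # target TCP world, tool-x yaw -> shift cm and turn from now
    s=state(); q=np.array(s["tool_rot"]); r=R.from_quat(q[[1,2,3,0]])
    t=R.from_matrix(np.array([[np.cos(yaw),np.sin(yaw),0],[np.sin(yaw),-np.cos(yaw),0],[0,0,-1]]).T)
    return (r.inv().apply(np.array(p)-s["tool_pos"])*100).round(2),(r.inv()*t).as_rotvec().round(3)
E
python3 - <<'E'
from h import *
yaws=[]
f=dict(np.load("top0.npz"));W=world(f);im=f["pixels"];h=cv2.cvtColor(im,cv2.COLOR_BGR2HSV);H,S,V=h[...,0],h[...,1],h[...,2]
roi=np.zeros(H.shape,bool);roi[105:235,170:268]=1
b=roi&(H>95)&(H<130)&(S>120)&(abs(W[...,2]-.045)<.004)
P=W[b][:,:2].astype(np.float32);r=cv2.minAreaRect(P);print("blue",r,cv2.fitLine(P,cv2.DIST_HUBER,0,.01,.01).ravel(),b.sum())
w=roi&(S<60)&(V>120)&(abs(W[...,2]-.01)<.02);r=cv2.minAreaRect(W[w][:,:2].astype(np.float32));print("plate",r)
g=roi&(H>45)&(H<85)&(S>90)&(abs(W[...,2]-.03)<.006);r=cv2.minAreaRect(W[g][:,:2].astype(np.float32));print("board",r)
for n in("top","side"):
    f=dict(np.load(n+"0.npz"));W=world(f);h=cv2.cvtColor(f["pixels"],cv2.COLOR_BGR2HSV)
    m=(h[...,2]<75)&(abs(W[...,2]-.086)<.004)&(np.hypot(W[...,0]-.47,W[...,1]-.112)<.02)
    v,u=np.nonzero(m);print(n,"cap",u.mean(),v.mean(),ray(f,u.mean(),v.mean(),.086).round(4),W[m].mean(0).round(4),m.sum())
print(totool([.469,.112,.2],1.47),totool([.469,.112,.077],1.47))
print(totool([.45,-.28,.245],.9))
E
```

```text
blue ((0.4757099449634552, 0.1618703156709671), (0.1349293738603592, 0.02087428793311119), 84.88235473632812) [0.09935086 0.99505246 0.47559363 0.17015581] 398
plate ((0.5399163961410522, 0.15972767770290375), (0.1667228490114212, 0.24558201432228088), 84.79015350341797)
board ((0.5732036828994751, 0.1493777632713318), (0.10719861090183258, 0.08818166702985764), 81.89619445800781)
top cap 235.94285714285715 197.77142857142857 [0.4709 0.1111 0.086 ] [0.4709 0.1111 0.0859] 35
side cap 269.7931034482759 224.24137931034483 [0.4686 0.1143 0.086 ] [0.4684 0.1149 0.0866] 29
(array([ 48.21, -61.84,   4.54]), array([-2.000e-03, -1.000e-03, -1.223e+00])) (array([ 48.21, -61.82,  16.84]), array([-2.000e-03, -1.000e-03, -1.223e+00]))
(array([ 3.679e+01, -2.430e+01, -3.000e-02]), array([-0.002, -0.001, -0.653]))
```

Request:
send_rows([
  {"translation": [4.6,-3,0],"delta_rot": [0,0,-0.08],"jaw": 5},
  {"translation": [9.2,-6,0],"delta_rot": [0,0,-0.16],"jaw": 5},
  {"translation": [13.8,-9,0],"delta_rot": [0,0,-0.25],"jaw": 5},
  {"translation": [18.4,-12.1,0],"delta_rot": [0,0,-0.33],"jaw": 5},
  {"translation": [22.5,-15,0],"delta_rot": [0,0,-0.41],"jaw": 5},
  {"translation": [26.5,-18,0],"delta_rot": [0,0,-0.49],"jaw": 5},
  {"translation": [30.5,-21,0],"delta_rot": [0,0,-0.57],"jaw": 5},
  {"translation": [34.5,-24.3,0],"delta_rot": [0,0,-0.65],"jaw": 5},
])

```text
time: 0.9
tool_pos: [0.4152, -0.302, 0.2449]
tool_rot: [-0.0, 0.9, 0.435, -0.0]
contact_force: [1.3, -0.6, 0.2]
gripper_width: 0.589
grasp_force: 0.0
```

```bash
python3 - <<'E'
from h import *
s=state();print(s["time"],s["tool_pos"],s["gripper_width"])
print(totool([.4705,.112,.17],1.478))
E
```

```text
0.9 [ 0.41520748 -0.30197243  0.24492126] 0.5890404055413468
(array([ 35.86, -21.4 ,   7.5 ]), array([-0.   , -0.   , -0.578]))
```

Request:
send_rows([
  {"translation": [4.2,-2.5,0],"delta_rot": [0,0,-0.08],"jaw": 5},
  {"translation": [8.4,-5,0],"delta_rot": [0,0,-0.16],"jaw": 5},
  {"translation": [12.6,-7.5,1],"delta_rot": [0,0,-0.24],"jaw": 5},
  {"translation": [16.8,-10,2],"delta_rot": [0,0,-0.32],"jaw": 5},
  {"translation": [21,-12.5,3],"delta_rot": [0,0,-0.4],"jaw": 5},
  {"translation": [25,-15,4],"delta_rot": [0,0,-0.48],"jaw": 5},
  {"translation": [29,-17.5,5],"delta_rot": [0,0,-0.55],"jaw": 5},
  {"translation": [33,-20,5.5],"delta_rot": [0,0,-0.578],"jaw": 5},
])

```text
time: 1.7
tool_pos: [0.4631, 0.0808, 0.1889]
tool_rot: [-0.0, 0.74, 0.673, -0.001]
contact_force: [1.1, -0.5, 0.7]
gripper_width: 0.587
grasp_force: 0.0
```

```bash
python3 - <<'E'
from h import *
s=state();print(s["time"],s["tool_pos"],s["gripper_width"])
print(totool([.4705,.112,.15],1.478))
E
```

```text
1.7 [0.46314895 0.08077457 0.18892755] 0.5870313028521473
(array([3.18, 0.44, 3.89]), array([-0.001,  0.   , -0.001]))
```

Request:
send_rows([
  {"translation": [1,0.2,1],"delta_rot": [0,0,0],"jaw": 5},
  {"translation": [2,0.3,2],"delta_rot": [0,0,0],"jaw": 5},
  {"translation": [2.8,0.4,3],"delta_rot": [0,0,0],"jaw": 5},
  {"translation": [3.2,0.45,3.9],"delta_rot": [0,0,0],"jaw": 5},
  {"translation": [3.2,0.45,4.3],"delta_rot": [0,0,0],"jaw": 5},
  {"translation": [3.2,0.45,4.3],"delta_rot": [0,0,0],"jaw": 5},
  {"translation": [3.2,0.45,4.3],"delta_rot": [0,0,0],"jaw": 5},
  {"translation": [3.2,0.45,4.3],"delta_rot": [0,0,0],"jaw": 5},
])

```text
time: 2.5
tool_pos: [0.4721, 0.1098, 0.148]
tool_rot: [0.0, 0.741, 0.672, 0.0]
contact_force: [0.3, 0.1, -0.3]
gripper_width: 0.582
grasp_force: 0.0
```

```bash
python3 - <<'E'
from h import *
s=state();print(s["time"],s["tool_pos"],s["gripper_width"],s["contact_force"])
print(totool([.4705,.112,.077],1.478))
a=grab_frame("side");t=grab_frame("top")
a=cv2.resize(a["pixels"][150:300,170:330],(600,562)); cv2.imwrite("pics/s1.png",a)
E
```

```text
2.5 [0.47210542 0.10976538 0.14797972] 0.5824147120603334 [ 0.3327441   0.06927971 -0.29299957]
(array([ 0.21, -0.19,  7.1 ]), array([ 0.001, -0.   , -0.004]))
```

View pics/s1.png

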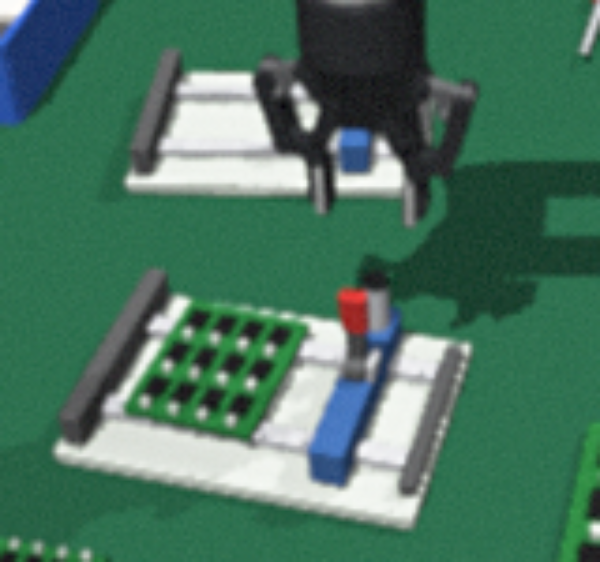

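The crop shows the open fingers straddling the post cap (375,285) along the slide direction, at finger tips (322,208) and (415,220). I'll descend and grip.

Request:
send_rows([
  {"translation": [0.2,-0.2,1.5],"delta_rot": [0,0,0],"jaw": 5},
  {"translation": [0.2,-0.2,3],"delta_rot": [0,0,0],"jaw": 5},
  {"translation": [0.2,-0.2,4.5],"delta_rot": [0,0,0],"jaw": 5},
  {"translation": [0.2,-0.2,6],"delta_rot": [0,0,0],"jaw": 5},
  {"translation": [0.2,-0.2,7],"delta_rot": [0,0,0],"jaw": 5},
  {"translation": [0.2,-0.2,7.1],"delta_rot": [0,0,0],"jaw": 5},
  {"translation": [0.2,-0.2,7.1],"delta_rot": [0,0,0],"jaw": 5},
  {"translation": [0.2,-0.2,7.1],"delta_rot": [0,0,0],"jaw": 3.5},
])

```text
time: 3.4
tool_pos: [0.4704, 0.1124, 0.0769]
tool_rot: [0.0, 0.74, 0.672, 0.0]
contact_force: [0.3, 0.5, 0.4]
gripper_width: 0.433
grasp_force: 0.0
```

Request:
send_rows([
  {"translation": [0,0,0],"delta_rot": [0,0,0],"jaw": 2.8},
  {"translation": [0,0,0],"delta_rot": [0,0,0],"jaw": 2.4},
  {"translation": [0,0,0],"delta_rot": [0,0,0],"jaw": 2.0},
  {"translation": [0,0,0],"delta_rot": [0,0,0],"jaw": 1.6},
  {"translation": [0,0,0],"delta_rot": [0,0,0],"jaw": 1.4},
  {"translation": [0,0,0],"delta_rot": [0,0,0],"jaw": 1.4},
  {"translation": [0,0,0],"delta_rot": [0,0,0],"jaw": 1.4},
  {"translation": [0,0,0],"delta_rot": [0,0,0],"jaw": 1.4},
])

```text
time: 4.2
tool_pos: [0.4701, 0.1124, 0.0769]
tool_rot: [0.0, 0.74, 0.672, 0.0]
contact_force: [-2.0, -0.4, 4.8]
gripper_width: 0.176
grasp_force: 51.2
```

The post is gripped and the force is small, so I'll slide +5 cm along tool y (holder x).

Request:
send_rows([
  {"translation": [0,0.4,0],"delta_rot": [0,0,0],"jaw": 1.4},
  {"translation": [0,1,0],"delta_rot": [0,0,0],"jaw": 1.4},
  {"translation": [0,1.7,0],"delta_rot": [0,0,0],"jaw": 1.4},
  {"translation": [0,2.4,0],"delta_rot": [0,0,0],"jaw": 1.4},
  {"translation": [0,3.1,0],"delta_rot": [0,0,0],"jaw": 1.4},
  {"translation": [0,3.8,0],"delta_rot": [0,0,0],"jaw": 1.4},
  {"translation": [0,4.4,0],"delta_rot": [0,0,0],"jaw": 1.4},
  {"translation": [0,4.8,0],"delta_rot": [0,0,0],"jaw": 1.4},
])

```text
time: 5.0
tool_pos: [0.5179, 0.1081, 0.0769]
tool_rot: [-0.0, 0.74, 0.672, -0.0]
contact_force: [-4.1, 1.5, 6.9]
gripper_width: 0.178
grasp_force: 51.4
```

```bash
python3 - <<'E'
from h import *
s=state();print(s["time"],s["tool_pos"],s["contact_force"],s["ft_torque"])
ex=np.array([.9957,-.093]);print((s["tool_pos"][:2]-[.4701,.1124])@ex)
E
```

```text
5.0 [0.51786651 0.10806459 0.07685305] [-4.0932941   1.53887024  6.8721166 ] [0.12496691 0.63140445 0.00371728]
0.047964311307389214
```

Tracking is good. I'll approach in small steps and watch the force.

Request:
send_rows([
  {"translation": [0,0.2,0],"delta_rot": [0,0,0],"jaw": 1.4},
  {"translation": [0,0.3,0],"delta_rot": [0,0,0],"jaw": 1.4},
  {"translation": [0,0.4,0],"delta_rot": [0,0,0],"jaw": 1.4},
  {"translation": [0,0.5,0],"delta_rot": [0,0,0],"jaw": 1.4},
  {"translation": [0,0.6,0],"delta_rot": [0,0,0],"jaw": 1.4},
  {"translation": [0,0.7,0],"delta_rot": [0,0,0],"jaw": 1.4},
  {"translation": [0,0.8,0],"delta_rot": [0,0,0],"jaw": 1.4},
  {"translation": [0,0.9,0],"delta_rot": [0,0,0],"jaw": 1.4},
])

```text
time: 5.8
tool_pos: [0.5265, 0.1073, 0.0769]
tool_rot: [-0.001, 0.74, 0.672, -0.0]
contact_force: [-3.2, 0.4, 6.9]
gripper_width: 0.177
grasp_force: 51.4
```

Request:
send_rows([
  {"translation": [0,0.05,0],"delta_rot": [0,0,0],"jaw": 1.4},
  {"translation": [0,0.1,0],"delta_rot": [0,0,0],"jaw": 1.4},
  {"translation": [0,0.15,0],"delta_rot": [0,0,0],"jaw": 1.4},
  {"translation": [0,0.2,0],"delta_rot": [0,0,0],"jaw": 1.4},
  {"translation": [0,0.2,0],"delta_rot": [0,0,0],"jaw": 1.4},
  {"translation": [0,0.2,0],"delta_rot": [0,0,0],"jaw": 1.4},
  {"translation": [0,0.2,0],"delta_rot": [0,0,0],"jaw": 1.4},
  {"translation": [0,0.2,0],"delta_rot": [0,0,0],"jaw": 1.4},
])

```text
time: 6.6
tool_pos: [0.5285, 0.1071, 0.0769]
tool_rot: [-0.0, 0.74, 0.672, 0.0]
contact_force: [-3.5, 0.3, 5.7]
gripper_width: 0.175
grasp_force: 51.3
```

Request:
send_rows([
  {"translation": [0,0.03,0],"delta_rot": [0,0,0],"jaw": 1.4},
  {"translation": [0,0.06,0],"delta_rot": [0,0,0],"jaw": 1.4},
  {"translation": [0,0.09,0],"delta_rot": [0,0,0],"jaw": 1.4},
  {"translation": [0,0.12,0],"delta_rot": [0,0,0],"jaw": 1.4},
  {"translation": [0,0.15,0],"delta_rot": [0,0,0],"jaw": 1.4},
  {"translation": [0,0.15,0],"delta_rot": [0,0,0],"jaw": 1.4},
  {"translation": [0,0.15,0],"delta_rot": [0,0,0],"jaw": 1.4},
  {"translation": [0,0.15,0],"delta_rot": [0,0,0],"jaw": 1.4},
])

```text
time: 7.4
tool_pos: [0.5296, 0.107, 0.0769]
tool_rot: [-0.001, 0.74, 0.672, -0.0]
contact_force: [-5.0, 1.5, 8.3]
gripper_width: 0.178
grasp_force: 51.5
```

Request:
send_rows([
  {"translation": [0,0.03,0],"delta_rot": [0,0,0],"jaw": 1.4},
  {"translation": [0,0.06,0],"delta_rot": [0,0,0],"jaw": 1.4},
  {"translation": [0,0.09,0],"delta_rot": [0,0,0],"jaw": 1.4},
  {"translation": [0,0.12,0],"delta_rot": [0,0,0],"jaw": 1.4},
  {"translation": [0,0.12,0],"delta_rot": [0,0,0],"jaw": 1.4},
  {"translation": [0,0.12,0],"delta_rot": [0,0,0],"jaw": 1.4},
  {"translation": [0,0.12,0],"delta_rot": [0,0,0],"jaw": 1.4},
  {"translation": [0,0.12,0],"delta_rot": [0,0,0],"jaw": 1.4},
])

```text
time: 8.2
tool_pos: [0.5296, 0.107, 0.0768]
tool_rot: [-0.002, 0.74, 0.672, -0.002]
contact_force: [-9.5, -0.0, 10.5]
gripper_width: 0.177
grasp_force: 51.9
```

```bash
python3 - <<'E'
from h import *
s=state();print(s["time"],s["tool_pos"],s["contact_force"],s["ft_torque"])
ex=np.array([.9957,-.093]);print((s["tool_pos"][:2]-[.4701,.1124])@ex)
t=grab_frame("top");a=grab_frame("side")
o=np.hstack([cv2.resize(t["pixels"][100:235,165:275],(440,540)),cv2.resize(a["pixels"][200:300,180:300][:,:80],(360,450)) if 0 else np.vstack([cv2.resize(a["pixels"][205:295,180:300],(360,270)),np.zeros((270,360,3),np.uint8)])])
cv2.imwrite("pics/c2.png",o)
E
```

```text
8.2 [0.52963682 0.10700866 0.07680475] [-9.47962407e+00 -7.75703171e-04  1.05309384e+01] [0.20284106 1.52677804 0.00595618]
0.05978220878142419
```

View pics/c2.png

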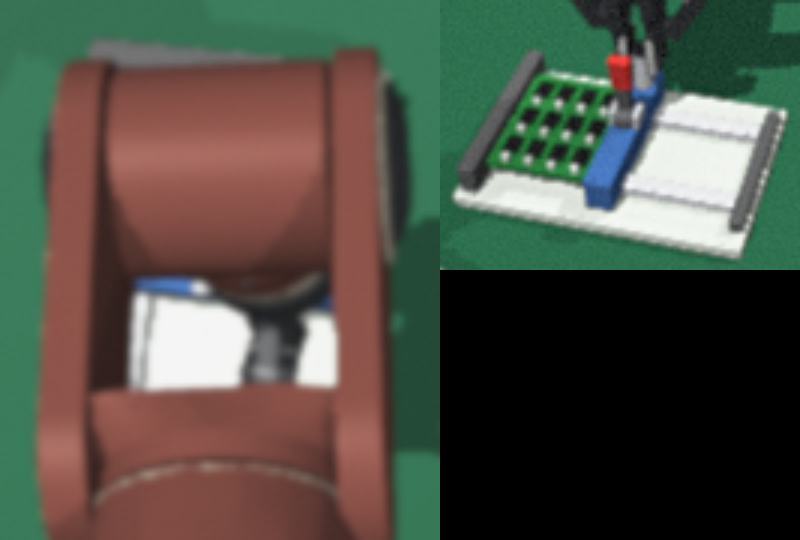

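The side crop shows the blue jaw against the board at (605,150) and the board against the dark fixed jaw at (500,110). Travel stopped at 0.0598 as the force rose, which matches the expected 0.060. I'll press slightly more, release and rise.

Request:
send_rows([
  {"translation": [0,0.05,0],"delta_rot": [0,0,0],"jaw": 1.4},
  {"translation": [0,0.1,0],"delta_rot": [0,0,0],"jaw": 1.4},
  {"translation": [0,0.1,0],"delta_rot": [0,0,0],"jaw": 1.4},
  {"translation": [0,0.1,0],"delta_rot": [0,0,0],"jaw": 1.4},
  {"translation": [0,0.1,0],"delta_rot": [0,0,0],"jaw": 2.5},
  {"translation": [0,0.0,0],"delta_rot": [0,0,0],"jaw": 3.5},
  {"translation": [0,-0.1,0],"delta_rot": [0,0,0],"jaw": 4.5},
  {"translation": [0,-0.1,0],"delta_rot": [0,0,0],"jaw": 4.5},
])

```text
time: 9.1
tool_pos: [0.5301, 0.1065, 0.076]
tool_rot: [-0.0, 0.74, 0.672, -0.0]
contact_force: [0.1, -0.5, -0.9]
gripper_width: 0.525
grasp_force: 0.0
```

Request:
send_rows([
  {"translation": [0,0,0],"delta_rot": [0,0,0],"jaw": 4.5},
  {"translation": [0,0,-1],"delta_rot": [0,0,0],"jaw": 4.5},
  {"translation": [0,0,-2.5],"delta_rot": [0,0,0],"jaw": 4.5},
  {"translation": [0,0,-4],"delta_rot": [0,0,0],"jaw": 4.5},
  {"translation": [0,0,-5],"delta_rot": [0,0,0],"jaw": 3},
  {"translation": [0,0,-5.5],"delta_rot": [0,0,0],"jaw": 1},
  {"translation": [0,0,-5.5],"delta_rot": [0,0,0],"jaw": 0},
  {"translation": [0,0,-5.5],"delta_rot": [0,0,0],"jaw": 0},
])

```text
time: 9.9
tool_pos: [0.53, 0.1066, 0.1311]
tool_rot: [-0.0, 0.74, 0.672, -0.0]
contact_force: [-1.1, 0.0, -0.6]
gripper_width: -0.001
grasp_force: 0.0
```

```bash
python3 - <<'E'
from h import *
s=state();print(s["time"],s["tool_pos"],s["contact_force"],s["gripper_width"])
f=grab_frame("side");W=world(f);im=f["pixels"];h=cv2.cvtColor(im,cv2.COLOR_BGR2HSV)
m=((h[...,0]<8)|(h[...,0]>172))&(h[...,1]>130)&(abs(W[...,0]-.535)<.05)&(abs(W[...,1]-.15)<.06)&(W[...,2]<.125)
P=W[m];print(m.sum(),P.mean(0),P.min(0),P.max(0)); t=P[P[:,2]>.105];print("tip",t.mean(0),len(t))
d=(h[...,2]<75)&(abs(W[...,2]-.086)<.004)&(np.hypot(W[...,0]-.53,W[...,1]-.107)<.02);print("cap",W[d].mean(0),d.sum())
cv2.imwrite("pics/s3.png",cv2.resize(im[150:300,170:330],(600,562)))
E
```

```text
9.9 [0.53002932 0.10656569 0.1310682 ] [-1.1394667   0.03358935 -0.59711698] -0.0008099623850379549
74 [0.53236788 0.15905898 0.10322078] [0.5242235  0.15219019 0.08476545] [0.54128136 0.16324867 0.11551295]
tip [0.53313092 0.15878124 0.11194544] 35
cap [0.52750179 0.10960639 0.08629926] 26
```

View pics/s3.png

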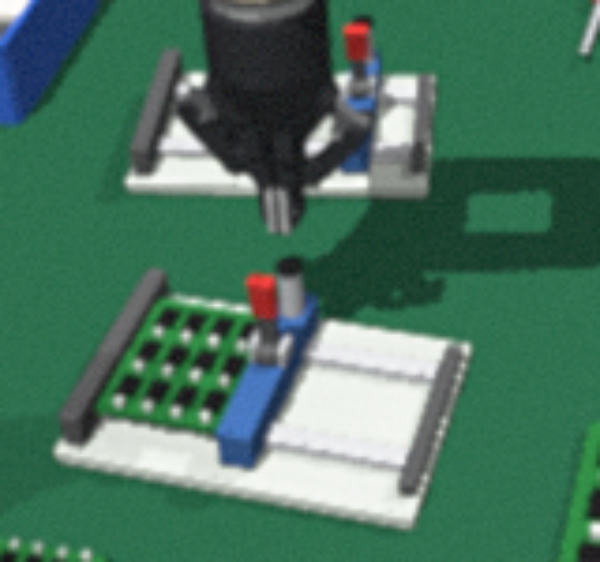

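The crop shows the jaw tight against the board, with the lever upright at (262,295), the post free at (290,285) and the shut fingers above it at (280,230). Before sweeping the lever I'll measure the shut fingertip height.

```bash
python3 - <<'E'
from h import *
f=grab_frame("side");W=world(f)
m=(abs(W[...,0]-.53)<.03)&(abs(W[...,1]-.107)<.03)&(W[...,2]>.092)&(W[...,2]<.15)
P=W[m];print(np.percentile(P[:,2],[0,2,5,10]))
for lo in np.arange(.10,.15,.01):
    q=P[(P[:,2]>=lo)&(P[:,2]<lo+.01)]; print(lo.round(2),len(q),q.min(0).round(3) if len(q) else'',q.max(0).round(3) if len(q) else'')
E
```

```text
[0.11760486 0.12042561 0.12236765 0.12432162]
0.1 0  
0.11 2 [0.523 0.109 0.118] [0.528 0.116 0.119]
0.12 27 [0.517 0.11  0.12 ] [0.542 0.119 0.13 ]
0.13 42 [0.515 0.104 0.131] [0.544 0.121 0.14 ]
0.14 45 [0.515 0.102 0.14 ] [0.542 0.12  0.15 ]
```

Request:
send_rows([
  {"translation": [1,0,1],"delta_rot": [0,0,0],"jaw": 0},
  {"translation": [2,0,2],"delta_rot": [0,0,0],"jaw": 0},
  {"translation": [2.8,0,2],"delta_rot": [0,0,0],"jaw": 0},
  {"translation": [3.6,0,2],"delta_rot": [0,0,0],"jaw": 0},
  {"translation": [4.2,0,2.1],"delta_rot": [0,0,0],"jaw": 0},
  {"translation": [4.7,0,2.15],"delta_rot": [0,0,0],"jaw": 0},
  {"translation": [5.1,0,2.3],"delta_rot": [0,0,0],"jaw": 0},
  {"translation": [5.5,0,2.5],"delta_rot": [0,0,0],"jaw": 0},
])

```text
time: 10.8
tool_pos: [0.5359, 0.1617, 0.1068]
tool_rot: [0.0, 0.74, 0.672, 0.0]
contact_force: [-0.8, -1.2, 1.8]
gripper_width: -0.001
grasp_force: 0.9
```

Request:
send_rows([
  {"translation": [0.4,0,0.2],"delta_rot": [0,0,0],"jaw": 0},
  {"translation": [0.8,0,0.5],"delta_rot": [0,0,0],"jaw": 0},
  {"translation": [1.1,0,0.8],"delta_rot": [0,0,0],"jaw": 0},
  {"translation": [1.4,0,1.2],"delta_rot": [0,0,0],"jaw": 0},
  {"translation": [1.65,0,1.6],"delta_rot": [0,0,0],"jaw": 0},
  {"translation": [1.9,0,2],"delta_rot": [0,0,0],"jaw": 0},
  {"translation": [2.05,0,2.3],"delta_rot": [0,0,0],"jaw": 0},
  {"translation": [2.2,0,2.6],"delta_rot": [0,0,0],"jaw": 0},
])

```text
time: 11.6
tool_pos: [0.5391, 0.1846, 0.0823]
tool_rot: [0.0, 0.74, 0.672, 0.002]
contact_force: [-1.8, 1.9, 8.3]
gripper_width: 0.002
grasp_force: 3.9
```

Request:
send_rows([
  {"translation": [0.1,0,0.2],"delta_rot": [0,0,0],"jaw": 0},
  {"translation": [0.15,0,0.4],"delta_rot": [0,0,0],"jaw": 0},
  {"translation": [0.15,0,0.6],"delta_rot": [0,0,0],"jaw": 0},
  {"translation": [0.15,0,0.75],"delta_rot": [0,0,0],"jaw": 0},
  {"translation": [0.15,0,0.85],"delta_rot": [0,0,0],"jaw": 0},
  {"translation": [0.15,0,0.95],"delta_rot": [0,0,0],"jaw": 0},
  {"translation": [0.15,0,1.0],"delta_rot": [0,0,0],"jaw": 0},
  {"translation": [0.15,0,1.0],"delta_rot": [0,0,0],"jaw": 0},
])

```text
time: 12.4
tool_pos: [0.5402, 0.1861, 0.0738]
tool_rot: [0.001, 0.74, 0.672, 0.003]
contact_force: [-3.0, 0.3, 13.9]
gripper_width: 0.001
grasp_force: 6.5
```

Request:
send_rows([
  {"translation": [0,0,0.1],"delta_rot": [0,0,0],"jaw": 0},
  {"translation": [0,0,0.2],"delta_rot": [0,0,0],"jaw": 0},
  {"translation": [0,0,0.25],"delta_rot": [0,0,0],"jaw": 0},
  {"translation": [0,0,0.3],"delta_rot": [0,0,0],"jaw": 0},
  {"translation": [0,0,0.3],"delta_rot": [0,0,0],"jaw": 0},
  {"translation": [0,0,0.3],"delta_rot": [0,0,0],"jaw": 0},
  {"translation": [0,0,0.3],"delta_rot": [0,0,0],"jaw": 0},
  {"translation": [0,0,0.3],"delta_rot": [0,0,0],"jaw": 0},
])

```text
time: 13.2
tool_pos: [0.5404, 0.1862, 0.0733]
tool_rot: [0.001, 0.74, 0.672, 0.002]
contact_force: [-10.0, -0.6, 26.0]
gripper_width: -0.002
grasp_force: 13.2
```

The lever has hit its end stop: 26 N, with only 0.5 mm of motion for a 3 mm command. I'll lift off and move clear toward −y for a check.

Request:
send_rows([
  {"translation": [0,0,-0.5],"delta_rot": [0,0,0],"jaw": 0},
  {"translation": [0,0,-2.5],"delta_rot": [0,0,0],"jaw": 0},
  {"translation": [0,0,-6],"delta_rot": [0,0,0],"jaw": 0},
  {"translation": [0,0,-10],"delta_rot": [0,0,0],"jaw": 0},
  {"translation": [-3,0,-13],"delta_rot": [0,0,0],"jaw": 0},
  {"translation": [-7,0,-15],"delta_rot": [0,0,0],"jaw": 0},
  {"translation": [-11,0,-15],"delta_rot": [0,0,0],"jaw": 0},
  {"translation": [-15,0,-15],"delta_rot": [0,0,0],"jaw": 0},
])

```text
time: 14.0
tool_pos: [0.524, 0.0344, 0.2185]
tool_rot: [0.001, 0.74, 0.673, 0.001]
contact_force: [0.1, -0.1, -0.3]
gripper_width: 0.001
grasp_force: 0.0
```

Request:
send_rows([
  {"translation": [-4,0,0],"delta_rot": [0,0,0],"jaw": 0},
  {"translation": [-8,0,0],"delta_rot": [0,0,0],"jaw": 0},
  {"translation": [-12,0,0],"delta_rot": [0,0,0],"jaw": 0},
  {"translation": [-16,0,0],"delta_rot": [0,0,0],"jaw": 0},
  {"translation": [-20,0,0],"delta_rot": [0,0,0],"jaw": 0},
  {"translation": [-22,0,0],"delta_rot": [0,0,0],"jaw": 0},
  {"translation": [-22,0,0],"delta_rot": [0,0,0],"jaw": 0},
  {"translation": [-22,0,0],"delta_rot": [0,0,0],"jaw": 0},
])

```text
time: 14.8
tool_pos: [0.5024, -0.1834, 0.217]
tool_rot: [-0.0, 0.741, 0.672, 0.0]
contact_force: [-0.4, -0.2, -0.9]
gripper_width: 0.002
grasp_force: 0.0
```

```bash
python3 - <<'E'
from h import *
s=state();print(s["time"],s["tool_pos"],s["contact_force"])
o=[]
for n,sl in(("top",np.s_[100:240,165:285]),("side",np.s_[205:295,180:300])):
    f=grab_frame(n);W=world(f);h=cv2.cvtColor(f["pixels"],cv2.COLOR_BGR2HSV);H,S,V=h[...,0],h[...,1],h[...,2]
    near=(abs(W[...,0]-.54)<.1)&(abs(W[...,1]-.16)<.09)&(W[...,2]<.13)
    m=((H<8)|(H>172))&(S>130)&near;P=W[m];print(n,"red",m.sum(),P.mean(0).round(4),P.min(0).round(4),P.max(0).round(4))
    d=(V<75)&(abs(W[...,2]-.086)<.004)&near;print("cap",W[d].mean(0).round(4),d.sum())
    g=(H>45)&(H<85)&(S>90)&(abs(W[...,2]-.03)<.006)&near;print("board",cv2.minAreaRect(W[g][:,:2].astype(np.float32)))
    o.append(cv2.resize(f["pixels"][sl],(390,455 if n=="top" else 292)))
c=np.zeros((455,780,3),np.uint8);c[:,:390]=o[0];c[:292,390:]=o[1];cv2.imwrite("pics/c4.png",c)
E
```

```text
14.8 [ 0.50243025 -0.18341622  0.21695506] [-0.39074328 -0.18494319 -0.93033072]
top red 114 [0.5391 0.1974 0.0599] [0.5303 0.1841 0.0542] [0.5471 0.213  0.0642]
cap [0.5308 0.1061 0.0861] 32
board ((0.5944626331329346, 0.14924581348896027), (0.10657300800085068, 0.08908934146165848), 84.71975708007812)
side red 86 [0.5373 0.2001 0.0584] [0.5271 0.1585 0.0319] [0.5586 0.2163 0.0643]
cap [0.5279 0.1099 0.0861] 26
board ((0.5936509370803833, 0.14802448451519012), (0.11842899769544601, 0.084596648812294), 85.58104705810547)
```

View pics/c4.png

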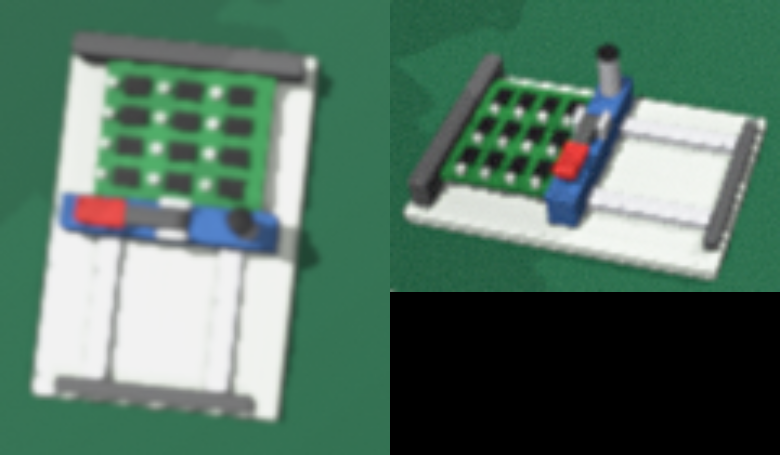

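The crops show the lever flat along the jaw (red at (100,212) in the top view), with the paddle top at about 60 mm as expected for flat. The jaw has moved 60 mm and the board is square between the jaws. The robot is clear, so I'll hand in.

```bash
python3 -c "
from plant import *
print(job_done())"
```

```text
the job is handed in; nothing more can be done
None
```

The board is clamped against the fixed jaw (jaw travel about 60 mm), the red lever is flat at its end stop, the empty holder was not touched, and the job is handed in at about 15 s.

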